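# Test the lids of a batch of preserves and set the unsealed jar aside

## Task

The three jars of preserve on the cooling rack look alike, but the lid of one has not sealed: its centre button clicks down when it is pressed, while a sealed one stays put. Take the beech stick from its stand and, going along the row from left to right as you face it, press its rubber foot firmly but gently on the middle of each lid for about half a second to feel which one gives, keeping the stick upright. Then put the stick back in its stand, stand the unsealed jar on the chopping board, and leave the two good jars where they are and the other things undisturbed.

Things in the scene. Friction and masses are not known exactly. Their poses are not given: they have to be found in the camera images.
- jar_a: one of three jars of dark red preserve, alike in looks: glass body 64 mm across, gold twist-off lid 62 mm across (z 55 to 68 mm), paper band, about 0.26 kg. Origin at the centre of its underside, z up. The lid's round centre button, the test point, is 26 mm across, on the jar's axis, its top 69.5 mm above the origin and 1.5 mm proud of the lid
- jar_b: one of three jars of dark red preserve, alike in looks: glass body 64 mm across, gold twist-off lid 62 mm across (z 55 to 68 mm), paper band, about 0.26 kg. Origin at the centre of its underside, z up. The lid's round centre button, the test point, is 26 mm across, on the jar's axis, its top 69.5 mm above the origin and 1.5 mm proud of the lid
- jar_c: one of three jars of dark red preserve, alike in looks: glass body 64 mm across, gold twist-off lid 62 mm across (z 55 to 68 mm), paper band, about 0.26 kg. Origin at the centre of its underside, z up. The lid's round centre button, the test point, is 26 mm across, on the jar's axis, its top 69.5 mm above the origin and 1.5 mm proud of the lid
- seal_a (a joint): how far the lid button of jar_a is pressed down (m), 0 at the start on all jars. On one of the three jars it resists with about 2.5 N, then clicks down by 0.003 and stays there (unsealed); on the two sealed ones it gives under 0.001 at 6 N and springs back. More than 25 N dents a lid
- seal_b (a joint): how far the lid button of jar_b is pressed down (m), 0 at the start on all jars. On one of the three jars it resists with about 2.5 N, then clicks down by 0.003 and stays there (unsealed); on the two sealed ones it gives under 0.001 at 6 N and springs back. More than 25 N dents a lid
- seal_c (a joint): how far the lid button of jar_c is pressed down (m), 0 at the start on all jars. On one of the three jars it resists with about 2.5 N, then clicks down by 0.003 and stays there (unsealed); on the two sealed ones it gives under 0.001 at 6 N and springs back. More than 25 N dents a lid
- rack: steel wire cooling rack, fixed, on the black hob glass: 110 mm (x) by 280 mm (y), its top 22 mm above its origin (centre of the underside); y runs along the row of jars, to the left
- place_left (a point): the left place on top of the rack (as seen by the robot, left is +y), 85 mm from the next; a jar stands within about 7 mm of it at the start
- place_middle (a point): the middle place on top of the rack (as seen by the robot, left is +y), 85 mm from the next; a jar stands within about 7 mm of it at the start
- place_right (a point): the right place on top of the rack (as seen by the robot, left is +y), 85 mm from the next; a jar stands within about 7 mm of it at the start
- stick: beech testing stick, 109 mm long, 50 g, upright in its stand at the start; origin at the tip of its black rubber foot, z up along the stick towards the handle. Foot and shank 11 mm across (z 0 to 44 mm), collar 28 mm across (z 44 to 50 mm), round handle 20 mm across (z 55 to 106 mm): grip it there
- stand: dark wooden stand, fixed, 62 mm across at its foot, 45 mm at the top, 50 mm high, origin at the centre of its underside. Round bore from the top, 19 mm across and 46 mm deep; the stick's collar rests on the top, which holds its tip 6 mm above the stand's origin
- board: wooden chopping board, fixed, 230 mm (x) by 340 mm (y), its flat top 22 mm above its origin (centre of the underside). A lemon and a garlic bulb lie along its far (+x) edge; the half nearer the robot (x < 0) is free
- lemon: yellow lemon, 71x53x51 mm, on the board, a bystander
- garlic: garlic bulb, 60 mm across, 59 mm high, on the board, a bystander
- timer: white wind-up kitchen timer, 67 mm across, 47 mm high, a bystander behind the stand
There are look-alikes about, which are no part of the job. What is shaped like the jar_b but green or turquoise is not meant.

How it is judged:
On the way, in this order (a step that is already met when the one before it is completed fails the run):
1. the stick's foot presses the middle of the lid of the left jar with more than 4 N for 0.3 s, within 9 mm of its centre, the stick within 14 degrees of upright (((horizontal distance between jar_a and place_left below 0.03 m and contact force between stick and jar_a above 4 N and horizontal distance between stick and jar_a below 0.009 m and angle between stick's own z axis and vertical below 0.25 rad) or (horizontal distance between jar_b and place_left below 0.03 m and contact force between stick and jar_b above 4 N and horizontal distance between stick and jar_b below 0.009 m and angle between stick's own z axis and vertical below 0.25 rad) or (horizontal distance between jar_c and place_left below 0.03 m and contact force between stick and jar_c above 4 N and horizontal distance between stick and jar_c below 0.009 m and angle between stick's own z axis and vertical below 0.25 rad))), for 0.3 s.
2. the stick's foot presses the middle of the lid of the middle jar with more than 4 N for 0.3 s, within 9 mm of its centre, the stick within 14 degrees of upright (((horizontal distance between jar_a and place_middle below 0.03 m and contact force between stick and jar_a above 4 N and horizontal distance between stick and jar_a below 0.009 m and angle between stick's own z axis and vertical below 0.25 rad) or (horizontal distance between jar_b and place_middle below 0.03 m and contact force between stick and jar_b above 4 N and horizontal distance between stick and jar_b below 0.009 m and angle between stick's own z axis and vertical below 0.25 rad) or (horizontal distance between jar_c and place_middle below 0.03 m and contact force between stick and jar_c above 4 N and horizontal distance between stick and jar_c below 0.009 m and angle between stick's own z axis and vertical below 0.25 rad))), for 0.3 s.
3. the stick's foot presses the middle of the lid of the right jar with more than 4 N for 0.3 s, within 9 mm of its centre, the stick within 14 degrees of upright (((horizontal distance between jar_a and place_right below 0.03 m and contact force between stick and jar_a above 4 N and horizontal distance between stick and jar_a below 0.009 m and angle between stick's own z axis and vertical below 0.25 rad) or (horizontal distance between jar_b and place_right below 0.03 m and contact force between stick and jar_b above 4 N and horizontal distance between stick and jar_b below 0.009 m and angle between stick's own z axis and vertical below 0.25 rad) or (horizontal distance between jar_c and place_right below 0.03 m and contact force between stick and jar_c above 4 N and horizontal distance between stick and jar_c below 0.009 m and angle between stick's own z axis and vertical below 0.25 rad))), for 0.3 s.
At the end, for the whole second after the job is handed in: The jar whose button is down over 2 mm stands upright (5 deg) and still on the board, its axis within 90 mm (x) and 145 mm (y) of the board's middle; the other jars upright within 25 mm of their start, buttons up; the stick in its stand, tip at most 11 mm above the stand's origin and 9 mm off axis (((value of joint seal_a above 0.002 m and x of jar_a in the frame of board between -0.09 and 0.09 m and y of jar_a in the frame of board between -0.145 and 0.145 m and z of jar_a in the frame of board between 0.017 and 0.027 m and distance of each of jar_b, jar_c from where it was at the start of the episode below 0.025 m and value of joint each of seal_b, seal_c below 0.0015 m) or (value of joint seal_b above 0.002 m and x of jar_b in the frame of board between -0.09 and 0.09 m and y of jar_b in the frame of board between -0.145 and 0.145 m and z of jar_b in the frame of board between 0.017 and 0.027 m and distance of each of jar_a, jar_c from where it was at the start of the episode below 0.025 m and value of joint each of seal_a, seal_c below 0.0015 m) or (value of joint seal_c above 0.002 m and x of jar_c in the frame of board between -0.09 and 0.09 m and y of jar_c in the frame of board between -0.145 and 0.145 m and z of jar_c in the frame of board between 0.017 and 0.027 m and distance of each of jar_a, jar_b from where it was at the start of the episode below 0.025 m and value of joint each of seal_a, seal_b below 0.0015 m)) and angle between each of jar_a, jar_b, jar_c's own z axis and vertical below 0.08 rad and linear speed of each of jar_a, jar_b, jar_c, stick below 0.02 m/s and horizontal distance between stick and stand below 0.009 m and z of stick in the frame of stand below 0.011 m and angle between stick's own z axis and vertical below 0.12 rad); the robot touches nothing.
It fails at once if a lid is pressed with more than 25 N (contact force between stick and jar_a above 25 N or contact force between stick and jar_b above 25 N or contact force between stick and jar_c above 25 N).
It fails at once if a jar is tipped by more than 20 degrees (angle between any of jar_a, jar_b, jar_c's own z axis and vertical above 0.35 rad).
It fails at once if the lemon, the garlic or the timer is shifted by more than 30 mm (distance of any of lemon, garlic, timer from where it was at the start of the episode above 0.03 m).
It also fails if it takes over 72 s, if anything falls off the work surface, if the arm or the gripper's body presses on something with over 40 N, if the wrist force passes 120 N, or if a joint passes its speed limit or range.

## Robot

A 7-joint arm with a two-finger parallel gripper is mounted at the origin on a cart in front of the work surface, level with it; the furniture and walls round the work are solid. World frame = base frame: x ahead of the robot, y to its left, z up, the work surface at z = 0. Lengths are in m, angles in rad, forces in N, time in s.
With the tool pointing down it reaches from about 0.4 to 0.9 m from the base axis. Payload 5.5 kg.
Tool frame: the origin (TCP) lies on the centre line of the jaws, within the pads' length; the fingertips stand 22 mm ahead of it and the grasp point (between the pads) lies 3 mm ahead of it; y points along the fingers, z is the direction in which the jaws open and shut, and the axes are right-handed (so a half turn about y gives the same grasp; the last joint's range is limited). The gripper opens to 85 mm and grips with 20 to 120 N. Pads are 22 mm wide; open, the fingers measure 114 mm over their backs; the gripper's body (76 mm by 85 mm) begins 54 mm behind the grasp point. The pads swing forward as they close: fully open they stand 13 mm farther back than shut.
Start: joints at [1.522, 0.501, -0.427, 1.55, 0.221, 1.138, -0.21], TCP at [0.199, -0.619, 0.253] pointing down, gripper open.
Joint ranges: [-2.88, 2.88], [-0.31, 2.03], [-1.54, 1.56], [0.2, 2.42], [-1.41, 4.55], [0.19, 2.02], [-2.57, 2.57]. Speed limits (rad/s): [2.57, 2.57, 3.14, 3.14, 3.14, 3.14, 3.14].

## Interface

Orientations are given as a rotation vector (axis times angle).
In Python, from workcell import observe, cams, workorder gives the robot as it stands. The module is installed in compiled form; this text tells all that it offers.
- The arm moves only by the tool servo_tool, never from a script. Its argument "series" is text: rows parted by semicolons, each of 5 numbers parted by spaces: the shift along the world's x, y, z in mm, then the turn about the world's z in degrees, then the opening, from 0 (shut) to 1 (fully open). In form: tx ty tz roll fingers; .... A call has 1 to 12 rows; each row is the pose to reach, as a shift and turn from the pose commanded when the call began; what a row does not reach only later rows make up. A row lasts 1/10 s, in which the tool goes at most 50 mm and 8.59 degrees, less where a joint would pass 70% of its speed; a pose out of reach is approached as far as the arm can. A call with a gripper value outside its range is refused whole. The fingers move at their own pace and stop on an object; "grip_force" is the grip in N (left out, the last holds). Time passes only in rows, so rows that repeat a pose let the fingers close. It gives the time, the measured TCP pose, the force and the opening at its end, in the units of the state.
- observe(): the state, without advancing time (a new reading comes with each control period).
- cams.grab_frame(name): name is "side" or "top"; returns the picture (420x560x3 uint8, blue, green, red); there is no depth.
- cams.camera_info(name): a dict with "mtx" (3x3 intrinsics, pixels), "k1" (the pictures are not rectified: a ray, as slopes to the right and down, at radius r is drawn at 1 + k1 r^2 times it, then the intrinsics apply), "extrinsics" (4x4, takes a point from camera to world coordinates). Camera axes: x right, y down, z forward; pixel columns grow to the right and rows downward; lengths in m; the calibration is good to about 2 mm. A picture is of the moment at which its call begins. camera_info takes no time and is no camera call.
- workorder.finish_job(): hands the job in, once; it reports no verdict.
Trained networks look in the newest picture that a camera, given by its name, has taken for a name from the list of things; names that differ only in an ending like _2 or _b are one class to them, and where a whole thing is asked for, a point or a joint stands for the part that bears it (a point fixed in the world has none). Each returns a list of dicts, best first, with "p" (0 to 1); they miss things now and then, are a little off and sometimes report something else, mostly with a low value. They report only what shows in the picture. A call takes as long as a camera call. They do not tell look-alikes from the thing itself.
- cams.recognise(camera, name): "location" ([x, y, z] in m, in world coordinates, good to about 4 mm: the middle of the surface that is visible of it).
- cams.cut_out(camera, name): "region" (420x560 bool, what is visible of it).
The state is a dict: "time_s": time; "q": joint angles; "dq": joint speeds; "joint_torque": joint torques, N m; "tcp_pos": TCP position; "eef_rot": TCP orientation; "force": force on the tool from outside, world axes, zero at the start; "moment": the same for the moment, N m; "width": finger opening in m.
Only numpy, scipy, OpenCV 4.12 (cv2) and the standard library are available. Lean on these libraries where they do the work, as an engineer would, in place of code of your own. Each camera call takes 0.05 s, during which the arm holds its last target. There are 200 camera calls.

## Working session

There is one attempt and no reset: what is moved stays moved. The work goes in short steps, Python scripts to look and compute and a tool call to move; the robot and the scene stay as the last step left them, time stands still between calls to the robot, and variables do not carry over. Pictures are saved under pics/ and viewed, about 8 in all and at most 12, crops included, and the job is handed in when it is done.

Besides the shell and the picture viewer there is one more tool, called after "Call:" as a command line: name --argument value ..., lists and objects as JSON in quotes. servo_tool: Moves the arm, as the interface text tells. Its arguments: {"type":"object","properties":{"series":{"type":"string"},"grip_force":{"type":"number"}},"required":["series"]}

```bash
mkdir -p pics; cat > h.py <<'E'
import numpy as np, cv2
from workcell import observe, cams, workorder
def cam(n):
    i=cams.camera_info(n); return np.array(i["mtx"],float),float(i["k1"]),np.array(i["extrinsics"],float)
def pix2plane(n,u,v,z):
    K,k1,T=cam(n); d=np.array([k1,0,0,0,0.])
    r=cv2.undistortPoints(np.array([[[u,v]]],float),K,d)[0,0]
    w=T[:3,:3]@np.array([r[0],r[1],1]); o=T[:3,3]; return o+w*(z-o[2])/w[2]
def proj(n,P):
    K,k1,T=cam(n); Ti=np.linalg.inv(T)
    return cv2.projectPoints(np.array(P,float).reshape(-1,1,3),cv2.Rodrigues(Ti[:3,:3])[0],Ti[:3,3],K,np.array([k1,0,0,0,0.]))[0][:,0]
E
python3 - <<'E'
from h import *
np.set_printoptions(precision=4,suppress=True)
s=observe(); print({k:s[k] for k in("time_s","tcp_pos","eef_rot","force","width")})
ims=[]
for n in("top","side"):
    im=cams.grab_frame(n); cv2.imwrite(f"pics/{n}0.png",im); print(n,cam(n)[2])
    for o in("jar_a","stick","stand","board","rack","timer","lemon","garlic"):
        for d in cams.recognise(n,o)[:5]: print(n,o,round(d["p"],2),np.round(d["location"],3))
E
```

```text
{'time_s': 0.0, 'tcp_pos': array([ 0.1991, -0.6181,  0.2522]), 'eef_rot': array([-0.323 ,  2.0553, -2.0513]), 'force': array([ 0.0636, -0.1967, -0.4142]), 'width': 0.08539137447883448}
top [[-0.4708 -0.8056  0.3597 -0.    ]
 [-0.8822  0.4339 -0.1829  0.1644]
 [-0.0087 -0.4035 -0.9149  1.5062]
 [ 0.      0.      0.      1.    ]]
top jar_a 0.95 [ 0.518 -0.5    0.065]
top jar_a 0.72 [ 0.48  -0.374  0.095]
top jar_a 0.6 [ 0.468 -0.208  0.093]
top jar_a 0.6 [ 0.503 -0.607  0.065]
top jar_a 0.26 [ 0.46  -0.27   0.022]
top stand 0.83 [ 0.458 -0.06   0.035]
top board 0.66 [0.517 0.221 0.018]
top board 0.19 [0.608 0.328 0.066]
top rack 0.76 [ 0.46  -0.27   0.022]
top timer 0.87 [ 0.672 -0.042  0.05 ]
top lemon 0.48 [0.604 0.329 0.066]
top garlic 0.72 [0.607 0.227 0.058]
top garlic 0.19 [ 0.458 -0.272  0.024]
side [[ 0.9979 -0.0137  0.0633  0.4283]
 [-0.0632 -0.4212  0.9048 -1.7627]
 [ 0.0143 -0.9069 -0.4212  0.7945]
 [ 0.      0.      0.      1.    ]]
side jar_a 0.88 [ 0.496 -0.403  0.073]
side jar_a 0.87 [ 0.509 -0.642  0.049]
side jar_a 0.73 [ 0.474 -0.319  0.096]
side jar_a 0.6 [ 0.529 -0.528  0.066]
side jar_a 0.46 [ 0.474 -0.224  0.095]
side board 0.7 [ 0.681 -0.074  0.034]
side board 0.69 [0.526 0.171 0.02 ]
side rack 0.77 [ 0.456 -0.343  0.025]
side rack 0.62 [ 0.494 -0.404  0.071]
side lemon 0.39 [0.613 0.314 0.056]
side garlic 0.58 [0.612 0.205 0.049]
```

View pics/top0.png

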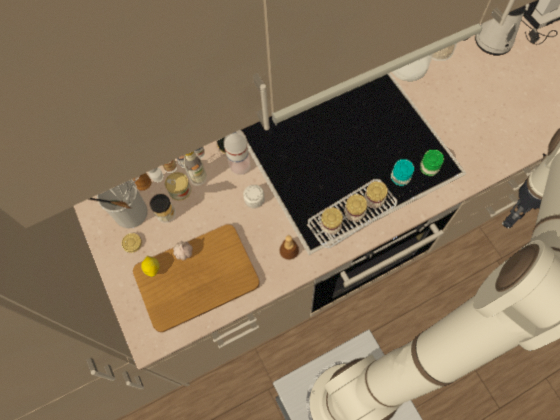

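View pics/side0.png

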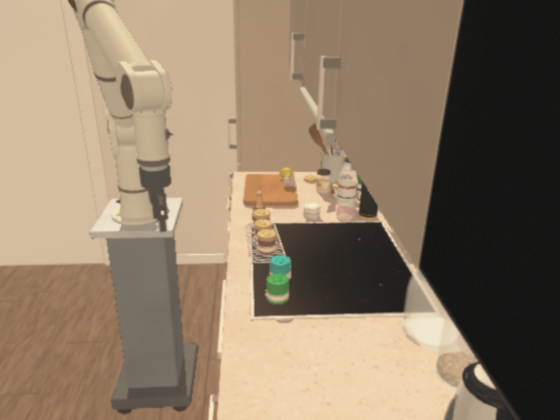

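Top: the gold jars are at about (332,218), (356,207) and (377,193), the stick in its stand at (289,246), and the board at (197,277). The green and turquoise decoys are to the right. Next I'll zoom in to get exact lid centres.

```bash
python3 - <<'E'
from h import *
np.set_printoptions(precision=4,suppress=True)
im=cv2.imread("pics/top0.png"); c=im[170:270,265:405]
im2=cv2.imread("pics/side0.png"); c2=im2[185:275,230:330]
a=cv2.resize(c,None,fx=5.5,fy=5.5,interpolation=cv2.INTER_CUBIC)
cv2.imwrite("pics/crop0.png",a)
cv2.imwrite("pics/crop1.png",cv2.resize(c2,None,fx=6,fy=6,interpolation=cv2.INTER_CUBIC))
for o in("jar_a","stick","board","stand"):
  for n in("top","side"):
    for d in cams.cut_out(n,o)[:5]:
        m=d["region"].astype(np.uint8); x,y,w,h=cv2.boundingRect(m); mm=cv2.moments(m,True)
        print(n,o,round(d["p"],2),(x,y,w,h),int(m.sum()),round(mm["m10"]/mm["m00"],1),round(mm["m01"]/mm["m00"],1))
        if o=="board" and n=="top":
            cs=max(cv2.findContours(m,0,2)[0],key=cv2.contourArea); b=cv2.boxPoints(cv2.minAreaRect(cs)); print([pix2plane(n,*p,0.022) for p in b])
E
```

```text
top jar_a 0.96 (365, 182, 22, 26) 448 375.5 194.7
top jar_a 0.91 (421, 149, 22, 27) 451 431.4 161.7
top jar_a 0.74 (321, 209, 21, 26) 454 330.8 221.3
top jar_a 0.61 (345, 195, 22, 27) 452 355.3 207.8
top jar_a 0.24 (243, 185, 21, 24) 394 253.2 196.5
side jar_a 0.92 (266, 274, 23, 30) 631 276.9 288.3
side jar_a 0.91 (269, 254, 22, 24) 403 280.1 264.9
side jar_a 0.77 (254, 219, 19, 23) 224 261.3 226.4
side jar_a 0.71 (253, 210, 17, 12) 155 260.5 214.7
side jar_a 0.6 (256, 229, 21, 27) 485 266.5 242.0
top stick 0.54 (141, 256, 18, 21) 283 149.8 266.0
side stick 0.43 (257, 229, 20, 27) 495 266.5 241.7
top board 0.57 (133, 225, 126, 108) 7877 196.4 278.9
[array([0.6537, 0.4033, 0.022 ]), array([0.6465, 0.0478, 0.022 ]), array([0.4029, 0.0597, 0.022 ]), array([0.4167, 0.396 , 0.022 ])]
side board 0.93 (243, 174, 55, 32) 1409 268.7 190.5
top stand 0.66 (279, 241, 20, 19) 250 289.2 251.3
top stand 0.42 (310, 193, 87, 55) 162 369.9 211.3
side stand 0.47 (281, 168, 12, 9) 76 286.1 172.0
```

View pics/crop0.png

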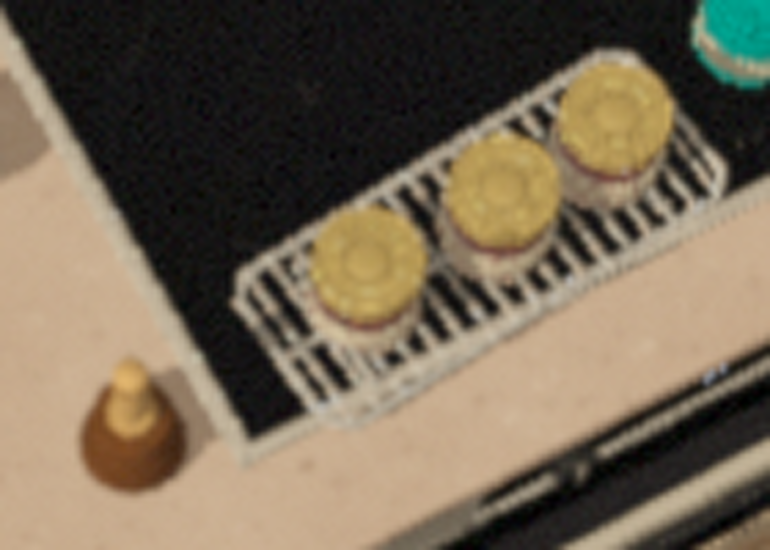

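View pics/crop1.png

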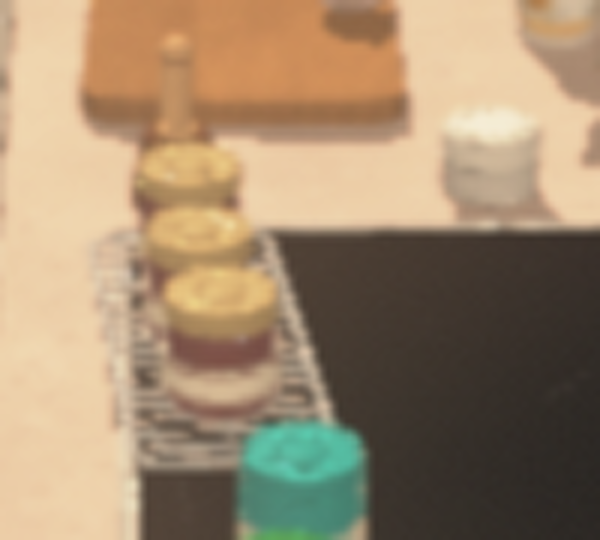

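```bash
python3 - <<'E'
from h import *
from scipy.spatial.transform import Rotation as R
np.set_printoptions(precision=4,suppress=True)
print(R.from_rotvec(observe()["eef_rot"]).as_matrix())
f=lambda x,y:((x+.5)/5.5-.5+265,(y+.5)/5.5-.5+170)
g=lambda x,y:((x+.5)/6-.5+230,(y+.5)/6-.5+185)
T=[(367,262),(502,189),(615,116)]; S=[(188,163),(199,229),(222,293)]
for a,b in zip(T,S): print("lid",pix2plane("top",*f(*a),.0905),pix2plane("side",*g(*b),.0905))
print("stick z.11",pix2plane("top",*f(130,373),.107),pix2plane("side",*g(176,47),.107))
print("collar",pix2plane("top",*f(130,428),.056))
print("stand base lowest",pix2plane("top",*f(133,490),0), pix2plane("top",*f(80,440),.01),pix2plane("top",*f(185,440),.01))
# rack corners
for p in[(236,300),(340,428),(620,50),(725,165)]: print("rack",pix2plane("top",*f(*p),.02))
E
```

```text
[[-0.9518  0.0001  0.3068]
 [-0.3068 -0.     -0.9518]
 [-0.0001 -1.      0.0001]]
lid [ 0.4782 -0.2144  0.0905] [ 0.478  -0.2085  0.0905]
lid [ 0.4808 -0.3019  0.0905] [ 0.4813 -0.2999  0.0905]
lid [ 0.4893 -0.3808  0.0905] [ 0.491  -0.3806  0.0905]
stick z.11 [ 0.4768 -0.0674  0.107 ] [ 0.4749 -0.0642  0.107 ]
collar [ 0.4659 -0.0608  0.056 ]
stand base lowest [ 0.4505 -0.0537  0.    ] [ 0.4876 -0.0398  0.01  ] [ 0.4597 -0.0918  0.01  ]
rack [ 0.517  -0.1558  0.02  ]
rack [ 0.4218 -0.1697  0.02  ]
rack [ 0.5492 -0.4337  0.02  ]
rack [ 0.4562 -0.4478  0.02  ]
```

Call:
servo_tool --series "275 552 0 79 1;275 552 0 79 1;275 552 0 79 1;275 552 0 79 1;275 552 0 79 1;275 552 0 79 1;275 552 0 79 1;275 552 0 79 1;275 552 0 79 1;275 552 0 79 1;275 552 0 79 1;275 552 0 79 1" --grip_force 60

```text
time_s: 2.5
tcp_pos: [0.4676, -0.0801, 0.2538]
eef_rot: [-1.263, 1.12, -1.122]
force: [0.8, 0.2, -0.2]
width: 0.0855
```

Call:
servo_tool --series "0 0 0 0 1;0 0 0 0 1"

```text
time_s: 2.7
tcp_pos: [0.4674, -0.08, 0.2535]
eef_rot: [-1.265, 1.117, -1.117]
force: [-0.7, -1.8, 0.4]
width: 0.0851
```

```bash
python3 - <<'E'
from h import *
from scipy.spatial.transform import Rotation as R
np.set_printoptions(precision=4,suppress=True)
s=observe();print(s["tcp_pos"],s["q"]);print(R.from_rotvec(s["eef_rot"]).as_matrix(),s["force"])
E
```

```text
[ 0.4674 -0.08    0.2535] [ 0.9701  0.2766 -0.9834  1.965   0.2672  1.0362 -0.0095]
[[ 0.124   0.0003  0.9923]
 [-0.9923  0.0001  0.124 ]
 [-0.     -1.      0.0003]] [-0.7109 -1.8028  0.3902]
```

Call:
servo_tool --series "7 14 -20 0 1;7 14 -50 0 1;7 14 -80 0 1;7 14 -100 0 1;7 14 -100 0 1;7 14 -100 0 1"

```text
time_s: 3.3
tcp_pos: [0.4737, -0.0689, 0.1535]
eef_rot: [-1.263, 1.123, -1.122]
force: [0.7, -0.4, 0.1]
width: 0.0852
```

```bash
python3 - <<'E'
from h import *
np.set_printoptions(precision=4,suppress=True)
p=observe()["tcp_pos"];print(p)
a=cams.grab_frame("top");b=cams.grab_frame("side")
u=proj("top",[[.4745,-.066,.09]])[0].astype(int);v=proj("side",[[.4745,-.066,.09]])[0].astype(int);print(u,v)
c=[cv2.resize(i[q[1]-35:q[1]+35,q[0]-35:q[0]+35],None,fx=5.5,fy=5.5,interpolation=2) for i,q in((a,u),(b,v))]
cv2.imwrite("pics/c2.png",np.hstack(c))
E
```

```text
[ 0.4737 -0.0689  0.1535]
[288 240] [258 196]
```

View pics/c2.png

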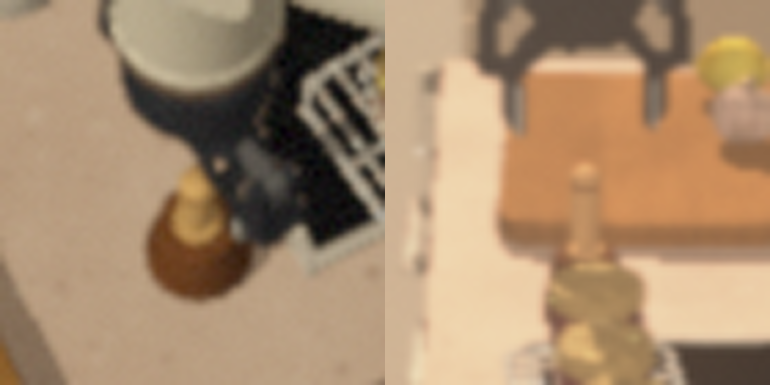

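Side crop: the stick at x≈585 lies midway between the fingers (512 and 655), so I'll descend and grip.

Call:
servo_tool --series "0 2 -20 0 1;0 2 -40 0 1;0 2 -55 0 1;0 2 -64 0 1;0 2 -64 0 1;0 2 -64 0 0.15;0 2 -64 0 0;0 2 -64 0 0;0 2 -64 0 0;0 2 -64 0 0;0 2 -64 0 0" --grip_force 60

```text
time_s: 4.5
tcp_pos: [0.4742, -0.0657, 0.0897]
eef_rot: [-1.263, 1.12, -1.121]
force: [-0.9, -0.7, 5.7]
width: 0.0187
```

Call:
servo_tool --series "0 0 10 0 0;0 0 40 0 0;0 0 70 0 0;0 0 90 0 0;0 0 110 0 0;0 0 110 0 0;0 0 110 0 0"

```text
time_s: 5.2
tcp_pos: [0.4739, -0.0659, 0.1996]
eef_rot: [-1.263, 1.12, -1.122]
force: [-0.7, -0.4, -1.1]
width: 0.0187
```

```bash
python3 - <<'E'
from h import *
np.set_printoptions(precision=4,suppress=True)
s=observe();p=s["tcp_pos"];print(p,s["width"],s["force"])
a=cams.grab_frame("top");b=cams.grab_frame("side")
w=p+[0,0,-.06]
u=proj("top",[w])[0].astype(int);v=proj("side",[w])[0].astype(int);print(u,v)
c=[cv2.resize(i[q[1]-35:q[1]+35,q[0]-35:q[0]+35],None,fx=5.5,fy=5.5,interpolation=2) for i,q in((a,u),(b,v))]
cv2.imwrite("pics/c3.png",np.hstack(c))
E
```

```text
[ 0.4739 -0.0659  0.1996] 0.01871294343384333 [-0.6696 -0.3518 -1.1498]
[288 234] [258 184]
```

View pics/c3.png

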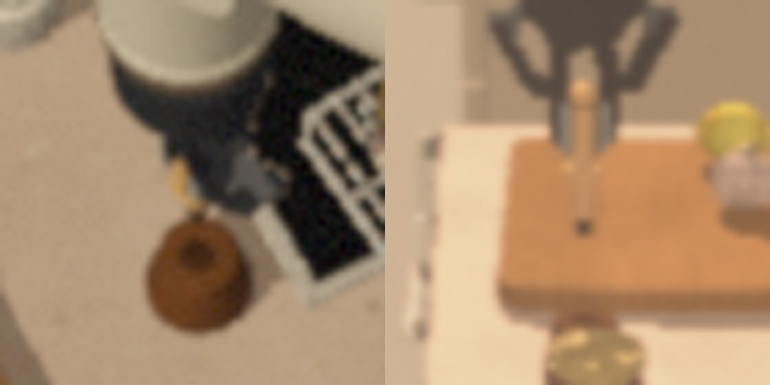

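```bash
python3 - <<'E'
from h import *
np.set_printoptions(precision=4,suppress=True)
f=lambda x,y,q:((x+.5)/5.5-.5+q[0]-35,(y+.5)/5.5-.5+q[1]-35)
for z in(.110,.116,.122): print("tip",pix2plane("top",*f(197,214,(288,234)),z), pix2plane("side",*f(584-385,229,(258,184)),z))
print("bore",pix2plane("top",*f(196,248,(288,234)),.05))
E
```

```text
tip [ 0.4753 -0.0672  0.11  ] [ 0.4748 -0.049   0.11  ]
tip [ 0.4732 -0.0662  0.116 ] [ 0.4744 -0.064   0.116 ]
tip [ 0.4712 -0.0652  0.122 ] [ 0.474 -0.079  0.122]
bore [ 0.4783 -0.0673  0.05  ]
```

Call:
servo_tool --series "4 -45 0 0 0;4 -90 0 0 0;4 -130 0 0 0;4 -147 0 0 0;4 -147 -14 0 0;4 -147 -14 0 0;4 -147 -14 0 0"

```text
time_s: 6.0
tcp_pos: [0.4776, -0.21, 0.1844]
eef_rot: [-1.264, 1.12, -1.116]
force: [-0.4, 0.5, 0.5]
width: 0.0183
```

```bash
python3 - <<'E'
from h import *
np.set_printoptions(precision=4,suppress=True)
s=observe();p=s["tcp_pos"];print(p,s["width"],s["force"])
a=cams.grab_frame("top");b=cams.grab_frame("side")
w=p+[0,0,-.0836]
u=proj("top",[w])[0].astype(int);v=proj("side",[w])[0].astype(int);print(u,v)
c=[cv2.resize(i[q[1]-30:q[1]+30,q[0]-30:q[0]+30],None,fx=6.5,fy=6.5,interpolation=2) for i,q in((a,u),(b,v))]
cv2.imwrite("pics/c4.png",np.hstack(c))
E
```

```text
[ 0.4776 -0.21    0.1844] 0.018278989140417937 [-0.3518  0.476   0.5456]
[330 216] [260 209]
```

View pics/c4.png

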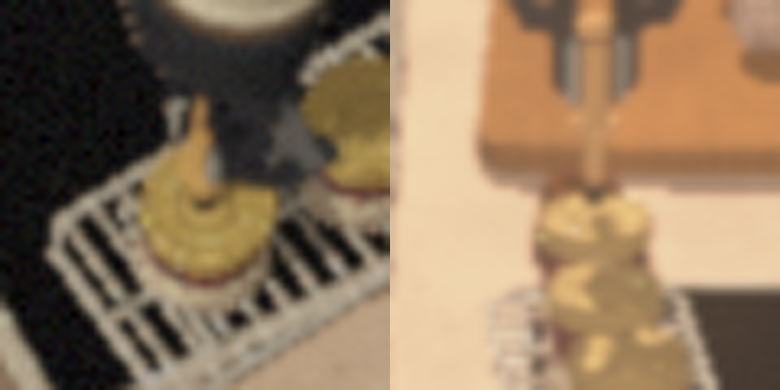

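The tip is over the left lid's button in both views (top crop ≈(204,203), side ≈(594,190)). I'll go down slowly.

Call:
servo_tool --series "0 0 -3 0 0;0 0 -6 0 0;0 0 -7 0 0;0 0 -8 0 0;0 0 -8 0 0"

```text
time_s: 6.6
tcp_pos: [0.4788, -0.2123, 0.1788]
eef_rot: [-1.264, 1.119, -1.121]
force: [-2.6, 1.3, 13.0]
width: 0.0182
```

Call:
servo_tool --series "0 0 0 0 0;0 0 0 0 0;0 0 0 0 0;0 0 0 0 0;0 0 0 0 0"

```text
time_s: 7.1
tcp_pos: [0.4787, -0.2123, 0.1788]
eef_rot: [-1.264, 1.119, -1.121]
force: [-2.9, 1.5, 10.9]
width: 0.0185
```

Call:
servo_tool --series "0 0 8 0 0;0 0 14 0 0;2 -40 14 0 0;2 -80 14 0 0;2 -89 14 0 0;2 -89 8 0 0;2 -89 5 0 0;2 -89 5 0 0"

```text
time_s: 7.9
tcp_pos: [0.4798, -0.2993, 0.1816]
eef_rot: [-1.264, 1.12, -1.117]
force: [0.2, -1.1, -1.0]
width: 0.0187
```

Call:
servo_tool --series "0 0 -2 0 0;0 0 -3 0 0;0 0 -4 0 0;0 0 -4 0 0"

```text
time_s: 8.3
tcp_pos: [0.4805, -0.3007, 0.1792]
eef_rot: [-1.264, 1.119, -1.12]
force: [-1.9, 2.2, 6.5]
width: 0.0185
```

Contact is at about the same height as on the left jar. I'll press 0.5 mm further and hold.

Call:
servo_tool --series "0 0 -0.5 0 0;0 0 -0.5 0 0;0 0 -0.5 0 0;0 0 -0.5 0 0;0 0 -0.5 0 0;0 0 -0.5 0 0"

```text
time_s: 8.9
tcp_pos: [0.4806, -0.3008, 0.1791]
eef_rot: [-1.264, 1.119, -1.12]
force: [-2.3, 2.4, 8.3]
width: 0.0188
```

Call:
servo_tool --series "0 0 8 0 0;0 0 14 0 0;9 -40 14 0 0;9 -80 14 0 0;9 -80 14 0 0;9 -80 8 0 0;9 -80 5 0 0;9 -80 5 0 0"

```text
time_s: 9.7
tcp_pos: [0.4888, -0.3799, 0.1821]
eef_rot: [-1.264, 1.12, -1.117]
force: [-0.6, -0.2, -1.1]
width: 0.0186
```

Call:
servo_tool --series "0 0 -2 0 0;0 0 -3 0 0;0 0 -4 0 0;0 0 -4 0 0"

```text
time_s: 10.1
tcp_pos: [0.4892, -0.3812, 0.179]
eef_rot: [-1.263, 1.12, -1.12]
force: [-0.1, 1.2, 0.5]
width: 0.0187
```

Call:
servo_tool --series "0 0 -0.5 0 0;0 0 -1 0 0;0 0 -1 0 0"

```text
time_s: 10.4
tcp_pos: [0.4892, -0.3814, 0.1779]
eef_rot: [-1.263, 1.12, -1.12]
force: [0.3, 2.1, 1.7]
width: 0.0187
```

Call:
servo_tool --series "0 0 -0.5 0 0;0 0 -1 0 0;0 0 -1 0 0"

```text
time_s: 10.7
tcp_pos: [0.4891, -0.3815, 0.1768]
eef_rot: [-1.263, 1.12, -1.12]
force: [0.6, 0.5, 1.0]
width: 0.0184
```

Call:
servo_tool --series "0 0 -0.5 0 0;0 0 -1 0 0;0 0 -1 0 0"

```text
time_s: 11.0
tcp_pos: [0.4892, -0.3816, 0.1761]
eef_rot: [-1.263, 1.12, -1.121]
force: [-0.5, 1.2, 4.6]
width: 0.0185
```

Call:
servo_tool --series "0 0 -0.5 0 0;0 0 -0.7 0 0;0 0 -0.7 0 0;0 0 -0.7 0 0;0 0 -0.7 0 0;0 0 -0.7 0 0"

```text
time_s: 11.6
tcp_pos: [0.4892, -0.3817, 0.1758]
eef_rot: [-1.264, 1.12, -1.121]
force: [-0.9, 2.0, 6.9]
width: 0.0184
```

Call:
servo_tool --series "0 0 -0.4 0 0;0 0 -0.4 0 0;0 0 -0.4 0 0;0 0 -0.4 0 0;0 0 -0.4 0 0"

```text
time_s: 12.1
tcp_pos: [0.4893, -0.3818, 0.1755]
eef_rot: [-1.264, 1.12, -1.121]
force: [-2.0, 1.4, 8.2]
width: 0.0184
```

Call:
servo_tool --series "0 0 12 0 0;0 0 26 0 0;-3 45 26 0 0;-6 90 26 0 0;-9 135 26 0 0;-11 180 26 0 0;-12 225 26 0 0;-14 270 26 0 0;-14 305 26 0 0;-14 316 26 0 0;-14 316 26 0 0;-14 316 26 0 0"

```text
time_s: 13.3
tcp_pos: [0.4753, -0.0671, 0.201]
eef_rot: [-1.264, 1.12, -1.122]
force: [0.7, 0.9, -1.3]
width: 0.0185
```

Call:
servo_tool --series "0 0 -20 0 0;0 0 -40 0 0;0 0 -40 0 0;0 0 -40 0 0"

```text
time_s: 13.7
tcp_pos: [0.4749, -0.0669, 0.1607]
eef_rot: [-1.263, 1.123, -1.121]
force: [0.7, 1.3, -0.6]
width: 0.0189
```

```bash
python3 - <<'E'
from h import *
np.set_printoptions(precision=4,suppress=True)
s=observe();p=s["tcp_pos"];print(p,s["width"],s["force"])
a=cams.grab_frame("top");b=cams.grab_frame("side")
w=p+[0,0,-.0836]
u=proj("top",[w])[0].astype(int);v=proj("side",[w])[0].astype(int);print(u,v)
c=[cv2.resize(i[q[1]-30:q[1]+30,q[0]-30:q[0]+30],None,fx=6.5,fy=6.5,interpolation=2) for i,q in((a,u),(b,v))]
cv2.imwrite("pics/c5.png",np.hstack(c))
E
```

```text
[ 0.4749 -0.0669  0.1607] 0.018940684158065373 [ 0.7156  1.2849 -0.5998]
[288 241] [258 199]
```

View pics/c5.png

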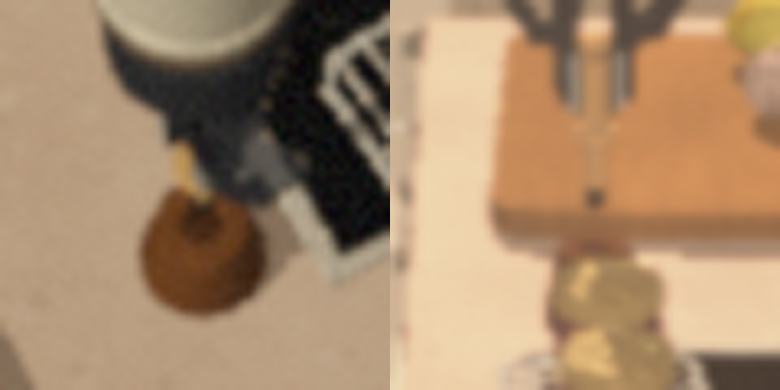

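The tip lines up with the bore: stand centre and tip agree within about 1 mm in both views. I'll insert it.

Call:
servo_tool --series "0 1 -20 0 0;0 1 -35 0 0;0 1 -45 0 0;0 1 -45 0 0"

```text
time_s: 14.2
tcp_pos: [0.474, -0.0646, 0.1146]
eef_rot: [-1.265, 1.122, -1.119]
force: [-1.1, -0.1, -1.0]
width: 0.019
```

Call:
servo_tool --series "0 0 -10 0 0;0 0 -18 0 0;0 0 -23 0 0;0 0 -25 0 0;0 0 -25 0 0"

```text
time_s: 14.7
tcp_pos: [0.4748, -0.0645, 0.0904]
eef_rot: [-1.264, 1.121, -1.12]
force: [0.5, -0.3, 0.5]
width: 0.0186
```

Call:
servo_tool --series "0 0 0 0 0.6;0 0 0 0 1;0 0 0 0 1;0 0 0 0 1;0 0 20 0 1;0 0 60 0 1;0 0 105 0 1;0 0 110 0 1;0 0 110 0 1"

```text
time_s: 15.6
tcp_pos: [0.4759, -0.0651, 0.2021]
eef_rot: [-1.262, 1.118, -1.124]
force: [0.6, -0.1, -1.5]
width: 0.0853
```

Call:
servo_tool --series "2 -45 0 0 1;4 -90 0 0 1;6 -135 0 0 1;8 -180 0 0 1;10 -225 0 0 1;13 -270 0 0 1;15 -305 0 0 1;15 -316 0 0 1;15 -316 0 0 1;15 -316 -30 0 1;15 -316 -55 0 1;15 -316 -55 0 1"

```text
time_s: 16.8
tcp_pos: [0.4877, -0.3766, 0.1416]
eef_rot: [-1.265, 1.125, -1.111]
force: [-0.8, 0.0, 0.3]
width: 0.0856
```

```bash
python3 - <<'E'
from h import *
np.set_printoptions(precision=4,suppress=True)
s=observe();p=s["tcp_pos"];print(p,s["width"],s["force"])
a=cams.grab_frame("top");b=cams.grab_frame("side")
u=(300,235);v=proj("side",[p+[0,0,-.05]])[0].astype(int);print(u,v)
c=[cv2.resize(i[q[1]-35:q[1]+35,q[0]-35:q[0]+35],None,fx=5.5,fy=5.5,interpolation=2) for i,q in((a,u),(b,v))]
cv2.imwrite("pics/c6.png",np.hstack(c))
E
```

```text
[ 0.4877 -0.3766  0.1416] 0.08557952816757773 [-0.7597  0.0273  0.3282]
(300, 235) [265 232]
```

View pics/c6.png

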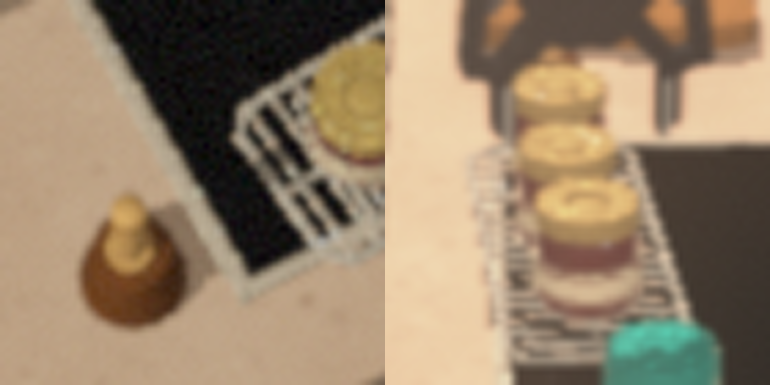

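The stick is seated again. The jar centre (587) lies midway between the fingers (502 and 667), so I'll descend and grip.

Call:
servo_tool --series "0 0 0 0 1;0 0 -15 0 1;0 0 -30 0 1;0 0 -30 0 1"

```text
time_s: 17.3
tcp_pos: [0.4881, -0.3799, 0.113]
eef_rot: [-1.264, 1.124, -1.117]
force: [-0.3, 0.7, 0.2]
width: 0.085
```

Call:
servo_tool --series "0 0 -20 0 1;0 0 -40 0 1;0 0 -52 0 1;0 0 -52 0 1;0 0 -52 0 1"

```text
time_s: 17.8
tcp_pos: [0.4902, -0.3805, 0.0639]
eef_rot: [-1.263, 1.12, -1.12]
force: [-0.3, -0.1, -0.4]
width: 0.0854
```

Call:
servo_tool --series "0 0 -2 0 0.7;0 0 -2 0 0.6;0 0 -2 0 0.5;0 0 -2 0 0.5;0 0 -2 0 0.5;0 0 -2 0 0.5;0 0 -2 0 0.5" --grip_force 40

```text
time_s: 18.5
tcp_pos: [0.4906, -0.381, 0.0628]
eef_rot: [-1.263, 1.119, -1.122]
force: [-2.0, 0.7, 6.3]
width: 0.0626
```

Call:
servo_tool --series "0 0 5 0 0.5;0 0 15 0 0.5;0 0 35 0 0.5;0 0 65 0 0.5;0 0 100 0 0.5;0 0 135 0 0.5;0 0 150 0 0.5;0 0 150 0 0.5"

```text
time_s: 19.3
tcp_pos: [0.4912, -0.3812, 0.2141]
eef_rot: [-1.264, 1.117, -1.124]
force: [1.5, -0.5, -2.7]
width: 0.0628
```

Call:
servo_tool --series "0 15 0 0 0.5;-1 45 0 0 0.5;-2 80 0 0 0.5;-3 120 0 0 0.5;-4 160 0 0 0.5;-5 200 0 0 0.5;-6 240 0 0 0.5;-7 280 0 0 0.5;-8 320 0 0 0.5;-9 350 0 0 0.5;-9 360 0 0 0.5;-9 360 0 0 0.5"

```text
time_s: 20.5
tcp_pos: [0.4792, -0.0182, 0.2104]
eef_rot: [-1.267, 1.12, -1.115]
force: [0.3, 0.1, -2.9]
width: 0.0635
```

Call:
servo_tool --series "-1 20 0 0 0.5;-2 50 0 0 0.5;-3 90 0 0 0.5;-4 130 0 0 0.5;-5 170 0 0 0.5;-5 195 0 0 0.5;-5 210 0 0 0.5;-5 210 0 0 0.5;-5 210 0 0 0.5"

```text
time_s: 21.4
tcp_pos: [0.4759, 0.1876, 0.2106]
eef_rot: [-1.265, 1.122, -1.121]
force: [1.4, -0.9, -3.5]
width: 0.0632
```

Call:
servo_tool --series "0 0 -20 0 0.5;0 0 -50 0 0.5;0 0 -85 0 0.5;0 0 -115 0 0.5;0 0 -132 0 0.5;0 0 -140 0 0.5;0 0 -140 0 0.5;0 0 -140 0 0.5"

```text
time_s: 22.2
tcp_pos: [0.4769, 0.1896, 0.0727]
eef_rot: [-1.262, 1.12, -1.121]
force: [0.2, -0.4, -2.4]
width: 0.063
```

Call:
servo_tool --series "0 0 -2 0 0.5;0 0 -4 0 0.5;0 0 -5 0 0.5;0 0 -6 0 0.5;0 0 -6 0 0.5"

```text
time_s: 22.7
tcp_pos: [0.4759, 0.1894, 0.0657]
eef_rot: [-1.264, 1.12, -1.12]
force: [1.2, 0.2, -3.2]
width: 0.0632
```

Call:
servo_tool --series "0 0 -1 0 0.5;0 0 -2 0 0.5;0 0 -2.5 0 0.5;0 0 -2.5 0 0.5"

```text
time_s: 23.1
tcp_pos: [0.4759, 0.1894, 0.0631]
eef_rot: [-1.264, 1.121, -1.12]
force: [0.3, 0.2, -3.1]
width: 0.063
```

Call:
servo_tool --series "0 0 -0.5 0 0.5;0 0 -1 0 0.5;0 0 -1 0 0.5"

```text
time_s: 23.4
tcp_pos: [0.4759, 0.1894, 0.0621]
eef_rot: [-1.264, 1.121, -1.12]
force: [-1.0, 0.0, -1.5]
width: 0.0628
```

Force is rising from -3.1 to -1.5, so the jar is touching down. I'll go 0.5 mm more, then release and retreat.

Call:
servo_tool --series "0 0 -0.5 0 0.5;0 0 -0.5 0 0.5"

```text
time_s: 23.6
tcp_pos: [0.476, 0.1894, 0.0617]
eef_rot: [-1.264, 1.12, -1.12]
force: [-0.7, 0.4, -3.0]
width: 0.0629
```

Call:
servo_tool --series "0 0 0 0 0.8;0 0 0 0 1;0 0 0 0 1;0 0 0 0 1;0 0 15 0 1;0 0 50 0 1;0 0 95 0 1;0 0 140 0 1;-20 -40 160 0 1;-40 -80 160 0 1;-60 -120 160 0 1;-60 -120 160 0 1"

```text
time_s: 24.8
tcp_pos: [0.4133, 0.0623, 0.2214]
eef_rot: [-1.266, 1.127, -1.131]
force: [0.1, -1.3, 0.5]
width: 0.0855
```

```bash
python3 - <<'E'
from h import *
s=observe();print(s["tcp_pos"],s["width"],s["force"])
a=cams.grab_frame("top");b=cams.grab_frame("side")
c=[cv2.resize(a[170:345,110:410],(800,467),interpolation=2),cv2.resize(b[150:310,220:420],(560,448))]
cv2.imwrite("pics/c7.png",c[0])
for n in("top","side"):
    for d in cams.recognise(n,"jar_a")[:6]: print(n,round(d["p"],2),np.round(d["location"],3))
E
```

```text
[0.41332853 0.06227468 0.22140777] 0.08547833811337514 [ 0.08540577 -1.32148895  0.52129466]
top 0.86 [ 0.517 -0.497  0.064]
top 0.74 [ 0.47  -0.296  0.091]
top 0.7 [ 0.506 -0.603  0.067]
top 0.58 [ 0.486 -0.225  0.095]
top 0.57 [0.468 0.185 0.088]
side 0.97 [ 0.526 -0.525  0.064]
side 0.78 [ 0.511 -0.642  0.048]
side 0.71 [ 0.482 -0.33   0.076]
side 0.62 [ 0.477 -0.224  0.099]
side 0.5 [0.48  0.164 0.069]
```

View pics/c7.png

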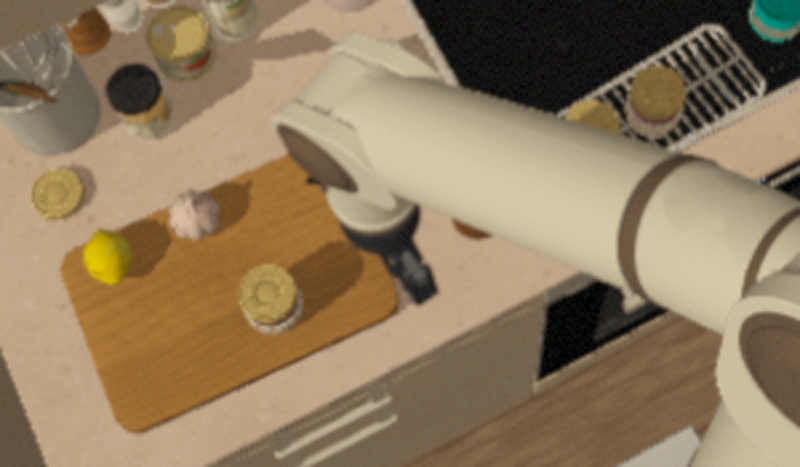

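```bash
python3 -c "
from h import *
print(workorder.finish_job())"
```

```text
the job is handed in; nothing more can be done
None
```

The right-hand jar was the unsealed one. It now stands on the chopping board, and I've handed the job in; no verdict is reported. About 25 s of the 72 s were used.

| Jar | Wrist force while held | TCP height |
|---|---|---|
| Left | 11–13 N | 0.179 m |
| Middle | 6.5–8 N | 0.179 m |
| Right | 7–8 N | 0.1755 m |

- **Pressing:** I held the stick upright on each lid, left to right, for at least half a second. The right button sank about 3 mm under little force before it resisted. The left and middle buttons stayed firm.
- **Stick:** I put it back in its stand. The picture taken afterwards shows it seated just as at the start.
- **Unsealed jar:** The last top picture shows it upright on the near half of the board, with the lemon and garlic where they were. It was released about 50 mm nearer the robot than the board's middle and 40 mm to the right of it, well inside the limits.
- **Good jars:** The networks still find both on the rack. Their reported positions were off from my own lid measurements by more than 10 mm in places.
- **Not checked at the end:** In that last picture the arm hides the stick, the timer and part of the left jar. I relied on the earlier picture for the stick, and I did not look at the timer again.

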